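# Shift the thicknesser's feed lever to the blue slot

### The job

The next roof strips for the model huts want the feed speed marked blue: push the thicknesser's feed lever through its H-shaped gate into the slot with the blue disc, fully home, and leave it there with your hand clear. Push it with a fingertip or the outside of the fingers, never taking the knob or stem between the fingers, and do not force it. Leave the glue bottle, the clay pot and the pine strip as they are.

Things in the scene. Friction and masses are not known exactly. Their poses are not given: they have to be found in the camera images.
- thicknesser: Pale grey bench thicknesser, fixed; place and yaw vary. Origin on the bench under the gate's middle; x points far (away from its front), y left, z up. Gearbox x -75..75, y -60..60 mm, with a steel gate plate 104 x 104 mm on top, top at 142 mm. Right of it (y -66..-298) the drum unit, 165 mm high, x -75..75; its feed table is 380 mm long in x, y -282..-82, top at 85 mm.
- handwheel (a point): Centre of the black handwheel on the drum hood, 82 mm across, its top 191 mm above the bench: the highest part of the machine but for the lever.
- gate_middle (a point): Centre of the gate plate's top, 142 mm above the bench. The H as the path of the stem's axis at the plate, thicknesser axes: columns along x at y +16 (left) and -16 mm (right), from x -18 (near) to +18 (far), joined by one cross passage along y at x 0. Stem play 2 mm each side in the columns, 2.5 in the passage. 17 mm discs: white near left, yellow far left, red near right, blue far right.
- blue_disc (a point): Centre of the blue disc on the gate plate, just beyond the far end of the right-hand column. The wanted slot runs from the cross passage to this disc.
- lever_knob (a point): Centre of the black ball knob, 35 mm, on the lever: a 12 mm steel stem pivoted both ways 68 mm above the bench under the gate's middle. Knob 155 mm from the pivot: 223 mm up when upright, about 215 at a slot end, there at x +-36, y +-34 mm. Starts anywhere along the left column. About 3 N moves it; no spring or click, stays where left, gate walls stop it. z along the lever.
- feed_throw (a joint): Lever angle along the columns (rad): 0 in the cross passage (+-0.035 still passes along it), positive leaning far, negative leaning near; about 0.24 at the end of a far slot. Knob moves about 155 mm per rad.
- feed_cross (a joint): Lever angle across the gate (rad): -0.225 in the left column, 0 in the middle, +0.225 in the right column, each +-0.03 of play. Positive leans to the right. Knob moves about 155 mm per rad.
- glue_bottle: White glue bottle with blue-grey band and nozzle, 60 mm diameter, 205 mm tall, loose, standing on the bench left of the gearbox. Origin at the centre of its underside. Bystander.
- clay_pot: Small empty terracotta pot, 72 mm across, 62 mm tall, loose, on the bench near the gearbox's left front. Origin at the centre of its underside. Bystander.
- pine_strip: Pine strip 160 x 24 x 6 mm, loose, lying along x on the infeed (near) half of the feed table. Origin at the centre of its underside. Bystander.

How it is judged:
By the outcome, as a careful person would: the job done as asked, in the order asked, and still so for the second after the job is handed in, with the robot touching nothing.
It also fails if it takes over 64 s, if anything falls off the work surface, if the arm or the gripper's body presses on something with over 40 N, if the wrist force passes 120 N, or if a joint passes its speed limit or range.

### The arm

A 6-joint arm with a two-finger parallel gripper is mounted at the origin on the work surface. World frame = base frame: x ahead of the robot, y to its left, z up, the work surface at z = 0. Lengths are in m, angles in rad, forces in N, time in s.
With the tool pointing down it reaches from about 0.325 to 0.775 m from the base axis. Payload 5.5 kg.
Tool frame: the origin (TCP) lies midway between the tips of the shut fingers; the grasp point (between the pads) lies 19 mm behind it (r.grip_point_offset is the distance from the TCP to the grasp point, in m); x points along the fingers, z is the direction in which the jaws open and shut, and the axes are right-handed (so a half turn about x gives the same grasp; the last joint's range is limited). The gripper opens to 88 mm and grips with 3 to 60 N. Pads are 20 mm wide; open, the fingers measure 115 mm over their backs; the gripper's body (75 mm by 178 mm) begins 61 mm behind the grasp point.
Start: joints at [-1.367, 0.091, 1.231, -0, 1.82, -0.057], TCP at [0.155, -0.58, 0.223] pointing down, gripper open.
Joint ranges: [-2.87, 2.87], [-0.86, 2.18], [0.17, 2.46], [-1.51, 4.65], [0.06, 2.69], [-2.65, 2.65]. Speed limits (rad/s): [2.57, 2.57, 3.01, 3.14, 3.14, 3.14].

### API

Orientations are given as a unit quaternion [w, x, y, z].
In Python, from rig import r gives the robot as it stands.
- The arm moves only by the tool carry_out, never from a script. Its argument "plan" is a list of rows, each an object of numbers: "claw": the opening in per cent of the stroke, from 0 (shut) to 100 (fully open); "tx", "ty", "tz": the shift along the tool's x, y, z in m; "twist": the turn about the tool's x in degrees. A call has 1 to 5 rows; each row shifts and turns the commanded pose from where the row before left it, along the tool's axes as they then stand; what a row does not reach is not made up. A row lasts 1/8 s, in which the tool goes at most 62.5 mm and 10.7 degrees, less where a joint would pass 70% of its speed; a pose out of reach is approached as far as the arm can. A call is refused whole if a number of a shift passes 0.0625 or a number of a turn 10.7, either way. A call with a gripper value outside its range is refused whole. The fingers move at their own pace and stop on an object; "squeeze" is the grip in N (left out, the last holds). Time passes only in rows, so rows that do not move let the fingers close. It gives the time, the measured TCP pose, the force and the opening at its end, in the units of the state.
- r.sense(): the state, without advancing time (a new reading comes with each control period).
- r.snapshot(name): name is "side" or "top"; returns (picture, depth): 420x560x3 uint8, red, green, blue; 420x560 float32, m along the optical axis (not along the pixel's ray), 0 where there is no reading.
- r.calibration(name): a dict with "fx", "fy", "cx", "cy" (pixels), "k1" (the pictures are not rectified: a ray, as slopes to the right and down, at radius r is drawn at 1 + k1 r^2 times it, then the intrinsics apply), "origin" and "rotation" of the camera in the world. Camera axes: x right, y up, looking along -z (the intrinsics and any distortion apply to the point x, -y, -z); pixel columns grow to the right and rows downward; lengths in m; the calibration is good to about 2 mm. A picture is of the moment at which its call begins. calibration takes no time and is no camera call.
- r.job_done(): hands the job in, once; it reports no verdict.
The state is a dict: "t": time; "joint_positions": joint angles; "qd": joint speeds; "joint_efforts": joint torques, N m; "ee_pos": TCP position; "ee_rot": TCP orientation; "force": force on the tool from outside, world axes, zero at the start; "torque": the same for the moment, N m; "finger_gap": opening from 0.0 (shut) to 1.0 (fully open).
Only numpy, scipy, OpenCV 4.12 (cv2) and the standard library are available. Lean on these libraries where they do the work, as an engineer would, in place of code of your own. Each camera call takes 0.05 s, during which the arm holds its last target.

## Working session

There is one attempt and no reset: what is moved stays moved. The work goes in short steps, Python scripts to look and compute and a tool call to move; the robot and the scene stay as the last step left them, time stands still between calls to the robot, and variables do not carry over. Pictures are saved under pics/ and viewed, and the job is handed in when it is done.

Besides the shell and the picture viewer there is one more tool, called by a JSON object that holds its "name" and its "arguments", one argument or row to a line. carry_out: Moves the arm, as the interface text tells. Its arguments: {"type":"object","properties":{"plan":{"type":"array"},"squeeze":{"type":"number"}},"required":["plan"]}

```bash
ls; mkdir -p pics
python3 - <<'E'
from rig import r
import cv2,numpy as np
for n in("side","top"):
    p,d=r.snapshot(n); cv2.imwrite(f"pics/{n}0.png",p[:,:,::-1]); np.save(f"pics/{n}0.npy",d)
    print(n,r.calibration(n))
print(r.sense())
E
```

```text
pics
side {'fx': 523.5709551635041, 'fy': 523.5709551635041, 'cx': 281.9589193171412, 'cy': 201.03973023534394, 'k1': -0.15920302944407305, 'origin': array([ 0.65588786, -0.56225669,  0.77804593]), 'rotation': array([0.91770271, 0.38422933, 0.03036646, 0.09626749])}
top {'fx': 468.6781576836314, 'fy': 468.6781576836314, 'cx': 272.6543548815955, 'cy': 206.9136467381493, 'k1': -0.04998084564106129, 'origin': array([0.44313835, 0.06350298, 1.15321461]), 'rotation': array([-0.6990866 , -0.01765228,  0.02734533,  0.71429584])}
{'t': 0.1, 'joint_positions': array([-1.36672650e+00,  9.17946607e-02,  1.23175649e+00, -1.61586012e-05,
        1.81980418e+00, -5.67424530e-02]), 'qd': array([ 0.00205408, -0.00256392, -0.00508035,  0.00032747,  0.0003235 ,
       -0.00098873]), 'joint_efforts': array([ 3.74544776e-03, -4.47858739e+01, -4.07568812e+01,  7.01282336e-02,
        2.84241582e-02, -1.14333900e-04]), 'ee_pos': array([ 0.15463365, -0.57945605,  0.22161838]), 'ee_rot': array([ 0.56029641,  0.43113996,  0.56124746, -0.43033426]), 'force': array([0.29218241, 0.0631835 , 0.5181622 ]), 'torque': array([ 0.00406266,  0.02618342, -0.00131997]), 'finger_gap': 1.0015471529099178}
```

View pics/side0.png

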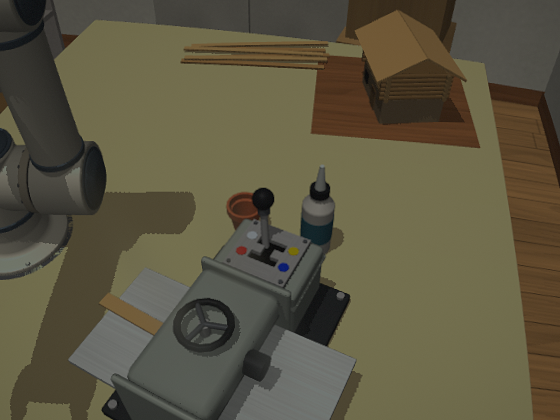

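View pics/top0.png

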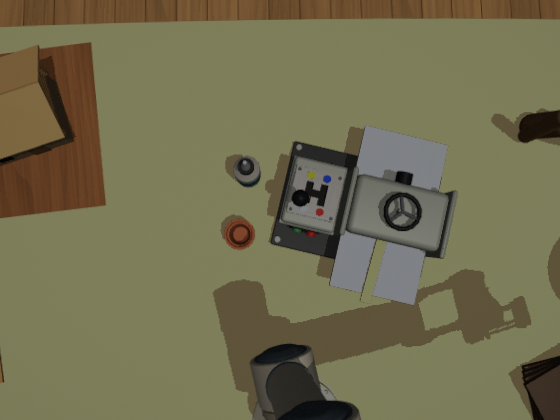

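Side view: knob at (263,199), blue disc (283,267), red (241,251), yellow (293,252), white (252,236). Top view: knob (300,198), blue (327,179), yellow (311,176), red (319,212). I'll enlarge the gate region and compute the positions.

```bash
cat > h.py <<'E'
import numpy as np,cv2
from scipy.spatial.transform import Rotation as R
from rig import r
def ray(c,uv):
    K=np.array([[c['fx'],0,c['cx']],[0,c['fy'],c['cy']],[0,0,1]])
    p=cv2.undistortPointsIter(np.array([[uv]],float),K,np.array([c['k1'],0,0,0,0]),None,None,(3,50,1e-9))[0,0]
    q=c['rotation'];M=R.from_quat([q[1],q[2],q[3],q[0]]).as_matrix()
    return M@np.array([p[0],-p[1],-1])
def atz(n,uv,z):
    c=r.calibration(n);d=ray(c,uv);o=c['origin'];return o+d*(z-o[2])/d[2]
def dep(n,uv,D):
    c=r.calibration(n);return c['origin']+ray(c,uv)*D[int(round(uv[1])),int(round(uv[0]))]
def proj(n,P):
    c=r.calibration(n);q=c['rotation'];M=R.from_quat([q[1],q[2],q[3],q[0]]).as_matrix()
    p=M.T@(np.array(P)-c['origin']);s=np.array([p[0],-p[1]])/-p[2];s=s*(1+c['k1']*(s@s))
    return s*c['fx']+[c['cx'],c['cy']]
E
python3 - <<'E'
from h import *
for n,pts in(("side",dict(blue=(283,267),red=(241,251),yel=(293,252),white=(252,236))),("top",dict(blue=(327,179),red=(319.5,212),yel=(311,176)))):
    D=np.load(f"pics/{n}0.npy")
    for k,v in pts.items(): print(n,k,atz(n,v,.142).round(4),dep(n,v,D).round(4))
for n,v in(("side",(263,199)),("top",(300,198))):
    D=np.load(f"pics/{n}0.npy");print(n,"knob",dep(n,v,D).round(4),atz(n,v,.218).round(4))
p=cv2.imread("pics/top0.png");cv2.imwrite("pics/tc.png",cv2.resize(p[140:260,215:375],None,fx=5,fy=5,interpolation=cv2.INTER_CUBIC))
p=cv2.imread("pics/side0.png");cv2.imwrite("pics/sc.png",cv2.resize(p[180:300,200:360],None,fx=5,fy=5,interpolation=cv2.INTER_CUBIC))
E
```

```text
side blue [ 0.5689 -0.0703  0.142 ] [ 0.5694 -0.0731  0.1456]
side red [ 0.4979 -0.0533  0.142 ] [ 0.4983 -0.0548  0.1439]
side yel [ 0.5784 -0.0376  0.142 ] [ 0.5785 -0.0387  0.1434]
side white [ 0.5073 -0.0188  0.142 ] [ 0.508  -0.0213  0.1449]
top blue [ 0.5658 -0.0706  0.142 ] [0.4431 0.0635 1.1532]
top red [ 0.4943 -0.0522  0.142 ] [ 0.4943 -0.0522  0.142 ]
top yel [ 0.573  -0.0359  0.142 ] [ 0.573  -0.0359  0.1424]
side knob [ 0.5259 -0.0176  0.2287] [ 0.5234 -0.007   0.218 ]
top knob [ 0.5179 -0.0039  0.2357] [ 0.5193 -0.0052  0.218 ]
```

View pics/tc.png

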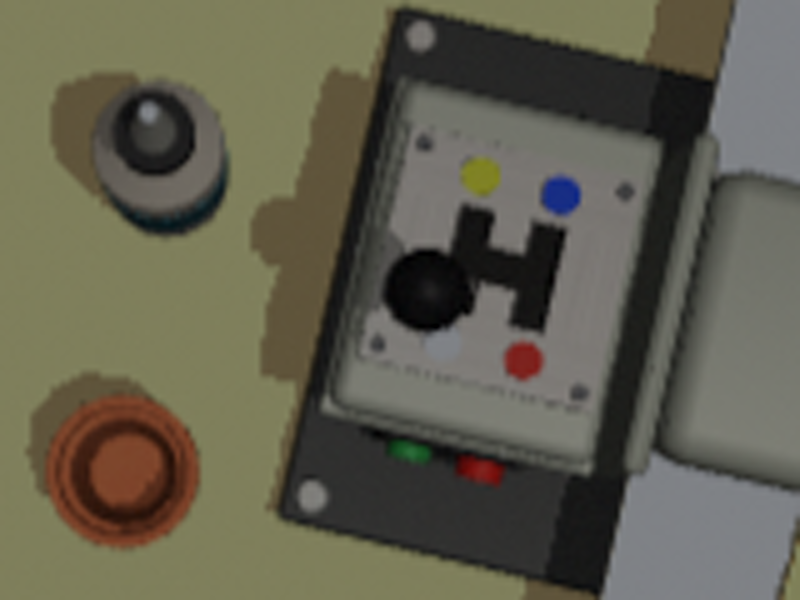

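View pics/sc.png

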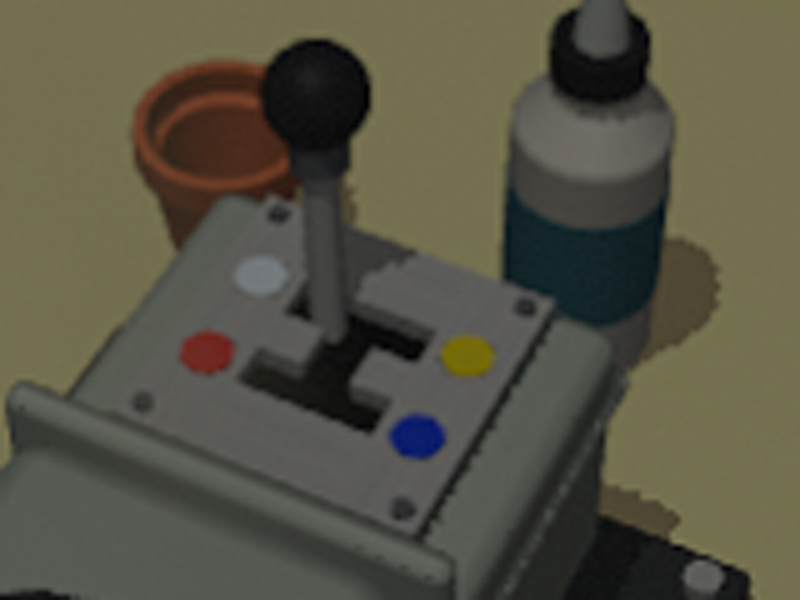

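```bash
cat >> h.py <<'E'
C=np.array([.536,-.0447]);YAW=-.243
ax=np.array([np.cos(YAW),np.sin(YAW)]);ay=np.array([-ax[1],ax[0]])
def Rt():
    q=r.sense()['ee_rot'];return R.from_quat([q[1],q[2],q[3],q[0]]).as_matrix()
def m2w(x,y): return C+x*ax+y*ay
def w2m(p): d=np.array(p[:2])-C; return np.array([d@ax,d@ay])
E
python3 - <<'E'
from h import *
M=Rt();print(M.round(3))
print("tool z heading deg",np.degrees(np.arctan2(M[1,2],M[0,2])),"tool y",np.degrees(np.arctan2(M[1,1],M[0,1])),"machine x",np.degrees(YAW))
for nm,uv,z in(("bottle top",(245,164),.2),("bottle shoulder",(247,171),.15),("pot",(240,233),.06),("wheel",(402,211),.185)):
    p=atz("top",uv,z);print(nm,p.round(3),w2m(p).round(3))
p=r.sense()['ee_pos'];print(w2m(p))
E
```

```text
[[-0.     0.966  0.258]
 [ 0.002  0.258 -0.966]
 [-1.     0.    -0.002]]
tool z heading deg -75.05678048002835 tool y 14.94321101319966 machine x -13.922874421679005
bottle top [0.593 0.105 0.2  ] [0.019 0.159]
bottle shoulder [0.586 0.103 0.15 ] [0.013 0.155]
pot [0.453 0.125 0.06 ] [-0.121  0.145]
wheel [ 0.49  -0.22   0.185] [-0.002 -0.181]
[-0.24149136 -0.61080787]
```

{"name": "carry_out", "arguments": {
  "plan": [
    {"claw":0,"tx":-0.03},
    {"tx":-0.03,"twist":9.6},
    {"tx":-0.02,"twist":9.6},
    {"twist":9.6},
    {"claw":0}
  ],
  "squeeze": 10
}}

```text
$.plan[0]: bad value
```

```bash
cat > st.py <<'E'
from h import *
import sys
s=r.sense();M=Rt()
print("t",s['t'],"pos",s['ee_pos'].round(4),"mach",w2m(s['ee_pos']).round(4),"F mach",(s['force'][:2]@ax).round(2),(s['force'][:2]@ay).round(2),s['force'][2].round(2),"gap",s['finger_gap'])
print("tool y hd",np.degrees(np.arctan2(M[1,1],M[0,1])).round(2),"tilt",M[2,0])
if len(sys.argv)>3:
    t=np.append(m2w(float(sys.argv[1]),float(sys.argv[2])),float(sys.argv[3]))
    print("tool shift",(M.T@(t-s['ee_pos'])).round(4))
E
python3 st.py -.070 .034 .3
```

```text
t 0.1 pos [ 0.1546 -0.5795  0.2216] mach [-0.2415 -0.6108] F mach 0.27 0.13 0.52 gap 1.0015471529099178
tool y hd 14.94 tilt -0.9999984463501926
tool shift [-0.0775  0.4615 -0.482 ]
```

{"name": "carry_out", "arguments": {
  "plan": [
    {"claw":0,"tx":-0.03,"ty":0,"tz":0,"twist":0},
    {"claw":0,"tx":-0.03,"ty":0,"tz":0,"twist":9.6},
    {"claw":0,"tx":-0.02,"ty":0,"tz":0,"twist":9.6},
    {"claw":0,"tx":0,"ty":0,"tz":0,"twist":9.6},
    {"claw":0,"tx":0,"ty":0,"tz":0,"twist":0}
  ],
  "squeeze": 10
}}

```text
t: 0.72
ee_pos: [0.1547, -0.5797, 0.3023]
ee_rot: [0.436, 0.556, 0.437, -0.556]
force: [0.5, 0.2, 0.4]
finger_gap: 0.471
```

```bash
python3 st.py -.070 .034 .3
```

```text
t 0.725 pos [ 0.1547 -0.5797  0.3023] mach [-0.2413 -0.6111] F mach 0.45 0.31 0.37 gap 0.47067972528620544
tool y hd -13.77 tilt -0.9999998380721711
tool shift [ 0.0026  0.1731 -0.6446]
```

{"name": "carry_out", "arguments": {
  "plan": [
    {"claw":0,"tx":0,"ty":0.0135,"tz":-0.05,"twist":0},
    {"claw":0,"tx":0,"ty":0.0135,"tz":-0.05,"twist":0},
    {"claw":0,"tx":0,"ty":0.0135,"tz":-0.05,"twist":0},
    {"claw":0,"tx":0,"ty":0.0135,"tz":-0.05,"twist":0},
    {"claw":0,"tx":0,"ty":0.0135,"tz":-0.05,"twist":0}
  ]
}}

```text
t: 1.35
ee_pos: [0.2805, -0.3515, 0.3018]
ee_rot: [0.437, 0.556, 0.438, -0.556]
force: [0.7, -0.3, 0.1]
finger_gap: 0.003
```

{"name": "carry_out", "arguments": {
  "plan": [
    {"claw":0,"tx":0,"ty":0.0135,"tz":-0.05,"twist":0},
    {"claw":0,"tx":0,"ty":0.0135,"tz":-0.05,"twist":0},
    {"claw":0,"tx":0,"ty":0.0135,"tz":-0.05,"twist":0},
    {"claw":0,"tx":0,"ty":0.0135,"tz":-0.05,"twist":0},
    {"claw":0,"tx":0,"ty":0.0135,"tz":-0.05,"twist":0}
  ]
}}

```text
t: 1.98
ee_pos: [0.4059, -0.1249, 0.302]
ee_rot: [-0.437, -0.556, -0.437, 0.556]
force: [0.9, -1.0, 0.6]
finger_gap: 0.01
```

```bash
python3 st.py -.070 .034 .3
```

```text
t 1.975 pos [ 0.4059 -0.1249  0.302 ] mach [-0.107  -0.1092] F mach 1.11 -0.73 0.6 gap 0.00989728248086933
tool y hd -13.62 tilt -0.9999997088419683
tool shift [ 0.002   0.0377 -0.143 ]
```

{"name": "carry_out", "arguments": {
  "plan": [
    {"claw":0,"tx":0,"ty":0.01,"tz":-0.048,"twist":0},
    {"claw":0,"tx":0,"ty":0.01,"tz":-0.048,"twist":0},
    {"claw":0,"tx":0,"ty":0.01,"tz":-0.045,"twist":0.3},
    {"claw":0,"tx":0,"ty":0,"tz":0,"twist":0}
  ]
}}

```text
t: 2.48
ee_pos: [0.4688, 0.0054, 0.3012]
ee_rot: [-0.436, -0.555, -0.438, 0.557]
force: [0.2, -1.0, 0.3]
finger_gap: 0.007
```

```bash
python3 st.py -.070 .034 .213
python3 - <<'E'
from h import *
for n in("side","top"):
    p,d=r.snapshot(n); np.save(f"pics/{n}1.npy",d)
    x,y=(200,100) if n=="side" else (215,130)
    cv2.imwrite(f"pics/{n}1.png",cv2.resize(p[y:y+140,x:x+180,::-1],None,fx=4,fy=4,interpolation=cv2.INTER_CUBIC))
E
```

```text
t 2.475 pos [0.4688 0.0054 0.3012] mach [-0.0773  0.0325] F mach 0.44 -0.97 0.34 gap 0.006623701620505168
tool y hd -13.69 tilt -0.9999962920805943
tool shift [ 0.0882  0.0076 -0.0015]
```

View pics/side1.png

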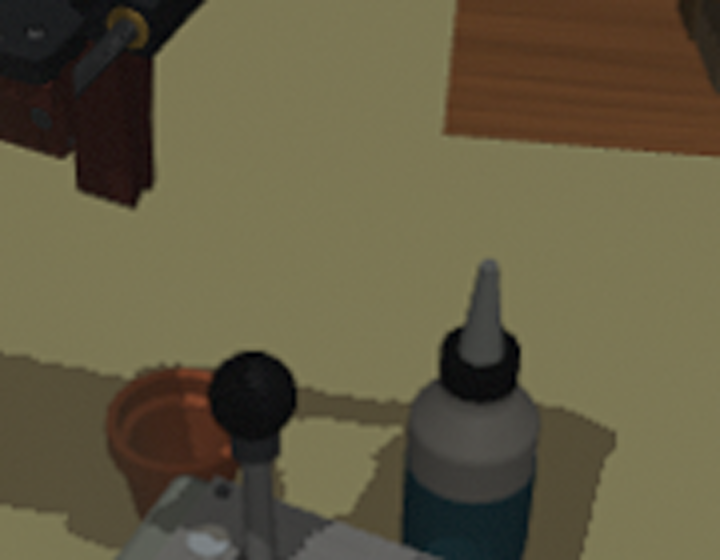

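View pics/top1.png

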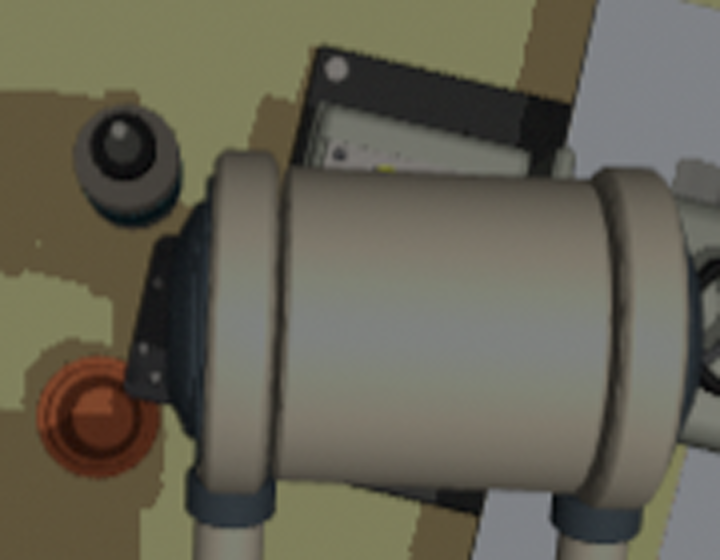

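Side crop: shut fingertips at about (120,205), well clear of the knob (253,395). The arm hides the gate in the top view. Descending on the near side of the knob.

{"name": "carry_out", "arguments": {
  "plan": [
    {"claw":0,"tx":0.03,"ty":0,"tz":0,"twist":0},
    {"claw":0,"tx":0.03,"ty":0,"tz":-0.0015,"twist":0},
    {"claw":0,"tx":0.028,"ty":0,"tz":0,"twist":0},
    {"claw":0,"tx":0,"ty":0.014,"tz":0,"twist":0},
    {"claw":0,"tx":0,"ty":0.004,"tz":0,"twist":0}
  ]
}}

```text
t: 3.2
ee_pos: [0.4872, -0.001, 0.2159]
ee_rot: [0.435, 0.558, 0.434, -0.558]
force: [0.6, -0.0, 0.3]
finger_gap: 0.006
```

```bash
cat > look.py <<'E'
from h import *
import sys
p,d=r.snapshot("side")
cv2.imwrite(f"pics/{sys.argv[1]}.png",cv2.resize(p[150:300,190:350,::-1],None,fx=5,fy=5,interpolation=cv2.INTER_CUBIC)[:600])
E
python3 st.py -.05 .034 .213; python3 look.py a1
```

```text
t 3.2 pos [ 0.4872 -0.001   0.2159] mach [-0.0579  0.0307] F mach 0.61 0.13 0.25 gap 0.006227645910122163
tool y hd -14.21 tilt -0.9999988151352621
tool shift [ 0.0029  0.0078 -0.0034]
```

View pics/a1.png

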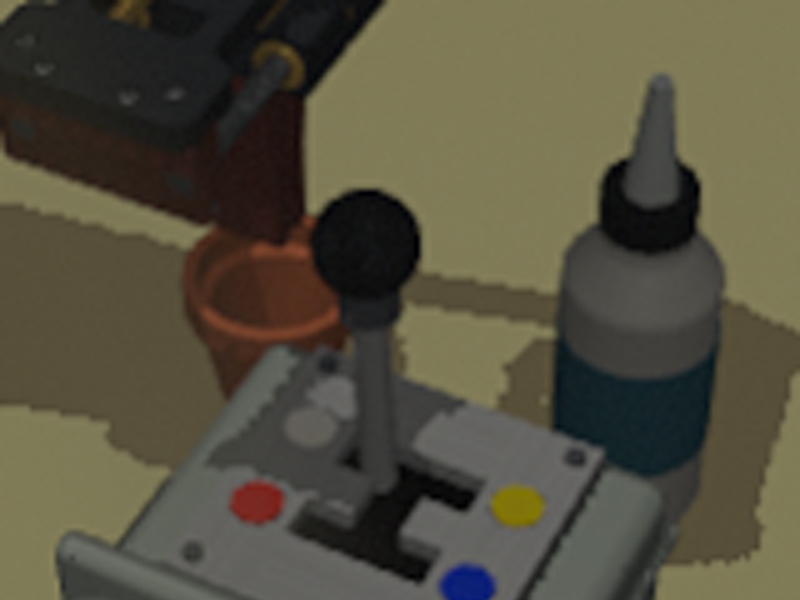

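Fingertip at about (275,240), a few mm short of the knob (367,245). Now pushing far in small steps.

{"name": "carry_out", "arguments": {
  "plan": [
    {"claw":0,"tx":0.002,"ty":0.004,"tz":-0.003,"twist":0},
    {"claw":0,"tx":0,"ty":0.004,"tz":0,"twist":0},
    {"claw":0,"tx":0,"ty":0.004,"tz":0,"twist":0},
    {"claw":0,"tx":0,"ty":0.004,"tz":0,"twist":0},
    {"claw":0,"tx":0,"ty":0,"tz":0,"twist":0}
  ]
}}

```text
t: 3.88
ee_pos: [0.5027, -0.0008, 0.2127]
ee_rot: [0.435, 0.558, 0.435, -0.558]
force: [-2.5, 2.5, 2.1]
finger_gap: 0.004
```

```bash
python3 st.py -.0275 .034 .213; python3 look.py a2
```

```text
t 3.875 pos [ 0.5027 -0.0008  0.2127] mach [-0.0429  0.0346] F mach -3.02 1.86 2.12 gap 0.004097667842917207
tool y hd -14.15 tilt -0.9999999920259317
tool shift [-0.0003  0.0154  0.0005]
```

View pics/a2.png

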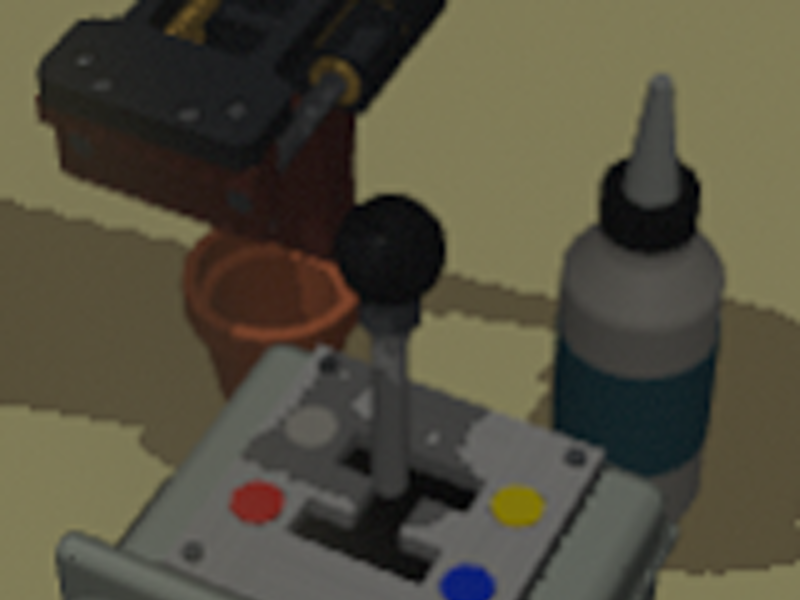

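Knob is moving (390,248) with about 3 N. I'll write a knob-angle estimator: ray meets a sphere of 155 mm around the pivot.

```bash
cat > knob.py <<'E'
from h import *
import sys
def knob(uv,n="side",C=np.array([.538,-.045])):
    c=r.calibration(n);d=ray(c,uv);d/=np.linalg.norm(d);o=c['origin']-np.append(C,.068)
    b=o@d;cc=o@o-.155**2;t=-b-np.sqrt(max(b*b-cc,0));p=o+t*d
    # choose upper solution
    x,y=p[:2]@ax,p[:2]@ay
    return np.round([x,y,p[2]+.068,np.arctan2(x,p[2]),np.arctan2(-y,p[2])],4)
if __name__=="__main__":
    u,v=map(float,sys.argv[1:3]);print("knob x,y,z,throw,cross",knob((190+(u+.5)/5-.5,150+(v+.5)/5-.5)))
E
python3 knob.py 367 245;python3 knob.py 390 248
```

```text
knob x,y,z,throw,cross [-0.0242  0.035   0.217  -0.1607 -0.2308]
knob x,y,z,throw,cross [-0.017   0.0364  0.2177 -0.1129 -0.2384]
```

{"name": "carry_out", "arguments": {
  "plan": [
    {"claw":0,"tx":0,"ty":0.004,"tz":0,"twist":0},
    {"claw":0,"tx":0,"ty":0.004,"tz":0,"twist":0},
    {"claw":0,"tx":0,"ty":0.004,"tz":0,"twist":0},
    {"claw":0,"tx":0,"ty":0.004,"tz":0,"twist":0},
    {"claw":0,"tx":0,"ty":0,"tz":0,"twist":0}
  ]
}}

```text
t: 4.55
ee_pos: [0.5183, -0.005, 0.2123]
ee_rot: [-0.435, -0.558, -0.435, 0.558]
force: [-2.6, 1.1, 2.7]
finger_gap: 0.005
```

```bash
python3 st.py -.0275 .034 .213; python3 look.py a3
```

```text
t 4.55 pos [ 0.5183 -0.005   0.2123] mach [-0.0267  0.0343] F mach -2.75 0.42 2.71 gap 0.00483389009985326
tool y hd -14.17 tilt -0.9999999699392981
tool shift [-0.0007 -0.0008  0.0003]
```

View pics/a3.png

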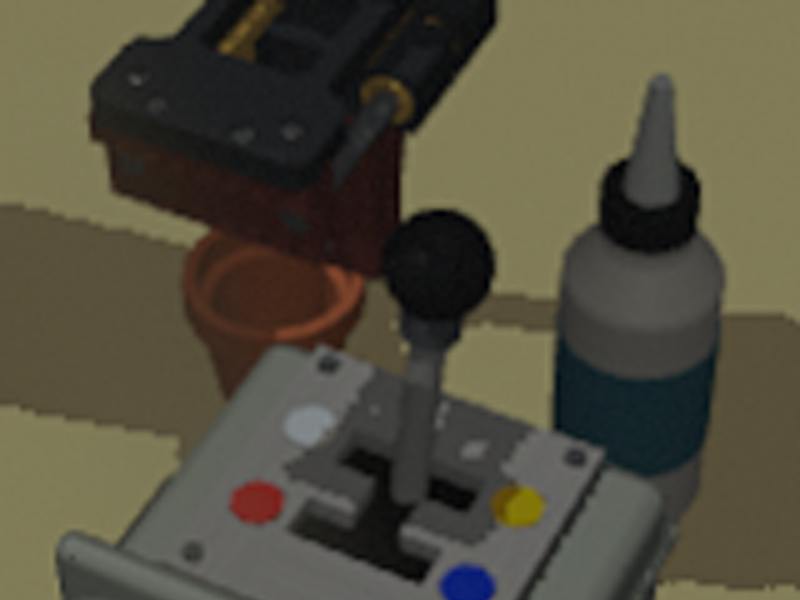

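```bash
python3 knob.py 440 264.5
```

```text
knob x,y,z,throw,cross [ 0.0003  0.0358  0.2188  0.0018 -0.2328]
```

Throw is about 0.00, so the lever is at the cross passage. Before going round to its left, I'll check the gripper's real extents from depth.

Run:
```python
from h import *
p,d=r.snapshot("side")
cv2.imwrite("pics/g1.png",cv2.resize(p[80:230,130:330,::-1],None,fx=4,fy=4,interpolation=cv2.INTER_CUBIC))
# crop a3 px -> full
for u,v in((370,260),(340,250),(380,150),(250,230),(180,200),(120,180),(120,140),(200,160),(320,200),(395,200),(300,165)):
    q=(190+u/5,150+v/5);P=dep("side",q,d);print((u,v),P.round(3),w2m(P).round(3), "rel tcp",(w2m(P)-[-.0267,.0343]).round(3))
```

```text
(370, 260) [ 0.527 -0.017  0.223] [-0.015  0.024] rel tcp [ 0.012 -0.01 ]
(340, 250) [ 0.518 -0.016  0.223] [-0.025  0.024] rel tcp [ 0.002 -0.01 ]
(380, 150) [ 0.529 -0.011  0.262] [-0.015  0.031] rel tcp [ 0.012 -0.004]
(250, 230) [ 0.511 -0.085  0.295] [-0.015 -0.045] rel tcp [ 0.012 -0.079]
(180, 200) [ 0.491 -0.081  0.299] [-0.035 -0.046] rel tcp [-0.008 -0.081]
(120, 180) [ 0.473 -0.077  0.299] [-0.054 -0.047] rel tcp [-0.027 -0.081]
(120, 140) [ 0.476 -0.082  0.318] [-0.05  -0.051] rel tcp [-0.023 -0.085]
(200, 160) [ 0.501 -0.093  0.326] [-0.023 -0.055] rel tcp [ 0.004 -0.089]
(320, 200) [ 0.531 -0.089  0.314] [ 0.006 -0.044] rel tcp [ 0.033 -0.078]
(395, 200) [ 0.531 -0.     0.232] [-0.015  0.042] rel tcp [0.011 0.008]
(300, 165) [ 0.528 -0.096  0.332] [ 0.005 -0.052] rel tcp [ 0.031 -0.086]
```

View pics/g1.png

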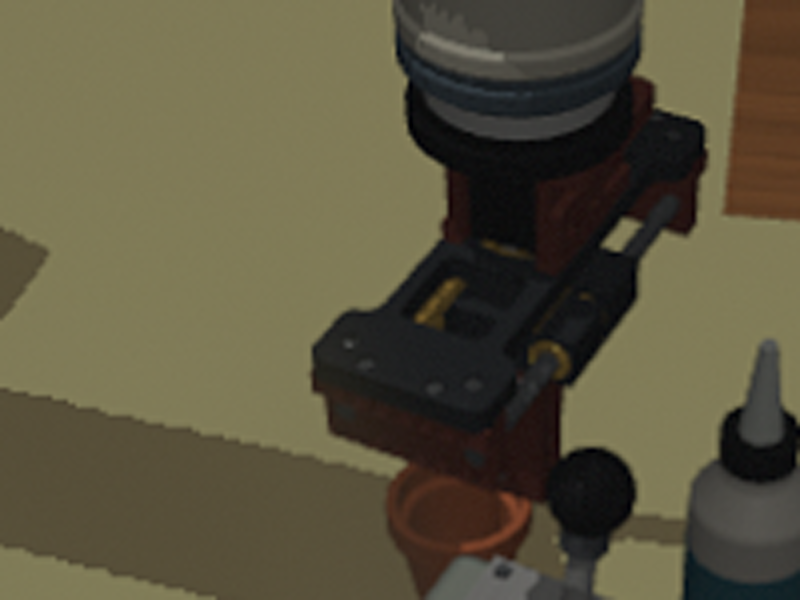

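The body sits at z ≥ 0.293, so it clears everything. Finger half-widths are about 12 mm. Going round to the knob's left side.

{"name": "carry_out", "arguments": {
  "plan": [
    {"claw":0,"tx":0,"ty":-0.012,"tz":0,"twist":0},
    {"claw":0,"tx":0,"ty":-0.012,"tz":0,"twist":0},
    {"claw":0,"tx":0,"ty":0,"tz":-0.022,"twist":0},
    {"claw":0,"tx":0,"ty":0,"tz":-0.022,"twist":0},
    {"claw":0,"tx":0,"ty":0,"tz":0,"twist":0}
  ]
}}

```text
t: 5.28
ee_pos: [0.505, 0.0447, 0.2126]
ee_rot: [0.435, 0.557, 0.435, -0.557]
force: [0.3, -0.3, -0.3]
finger_gap: 0.005
```

{"name": "carry_out", "arguments": {
  "plan": [
    {"claw":0,"tx":0,"ty":0.025,"tz":0,"twist":0},
    {"claw":0,"tx":0,"ty":0.026,"tz":0,"twist":0},
    {"claw":0,"tx":0,"ty":0,"tz":0,"twist":0}
  ]
}}

```text
t: 5.65
ee_pos: [0.5551, 0.0302, 0.2119]
ee_rot: [-0.434, -0.558, -0.434, 0.559]
force: [-0.5, 0.7, -0.5]
finger_gap: 0.003
```

```bash
python3 st.py .001 .07 .213; python3 look.py a4
```

```text
t 5.65 pos [0.5551 0.0302 0.2119] mach [0.0005 0.0773] F mach -0.68 0.54 -0.51 gap 0.0027428851090382364
tool y hd -14.23 tilt -0.9999990343804337
tool shift [-0.0011  0.0006  0.0073]
```

View pics/a4.png

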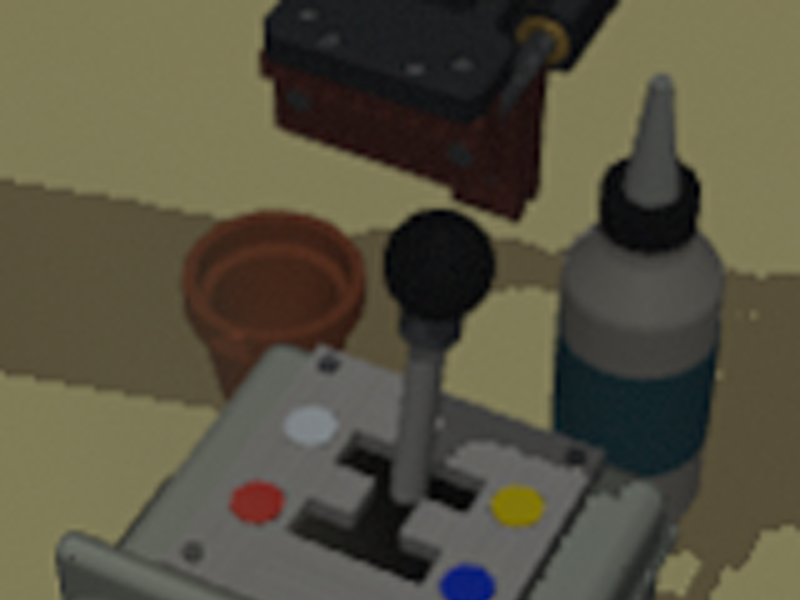

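Finger tip (510,210) is left of the knob, which has not moved (440,264). Pushing right.

{"name": "carry_out", "arguments": {
  "plan": [
    {"claw":0,"tx":0,"ty":0,"tz":0.008,"twist":0},
    {"claw":0,"tx":0,"ty":0,"tz":0.005,"twist":0},
    {"claw":0,"tx":0,"ty":0,"tz":0.005,"twist":0},
    {"claw":0,"tx":0,"ty":0,"tz":0.005,"twist":0},
    {"claw":0,"tx":0,"ty":0,"tz":0,"twist":0}
  ]
}}

```text
t: 6.32
ee_pos: [0.5495, 0.0091, 0.2135]
ee_rot: [0.435, 0.558, 0.434, -0.557]
force: [1.4, 3.2, 2.5]
finger_gap: 0.006
```

```bash
python3 st.py .001 -.005 .213; python3 look.py a5
```

```text
t 6.325 pos [0.5495 0.0091 0.2135] mach [0.0001 0.0555] F mach 0.6 3.42 2.54 gap 0.006460849807961368
tool y hd -14.15 tilt -0.9999985614258583
tool shift [0.0004 0.0011 0.0605]
```

View pics/a5.png

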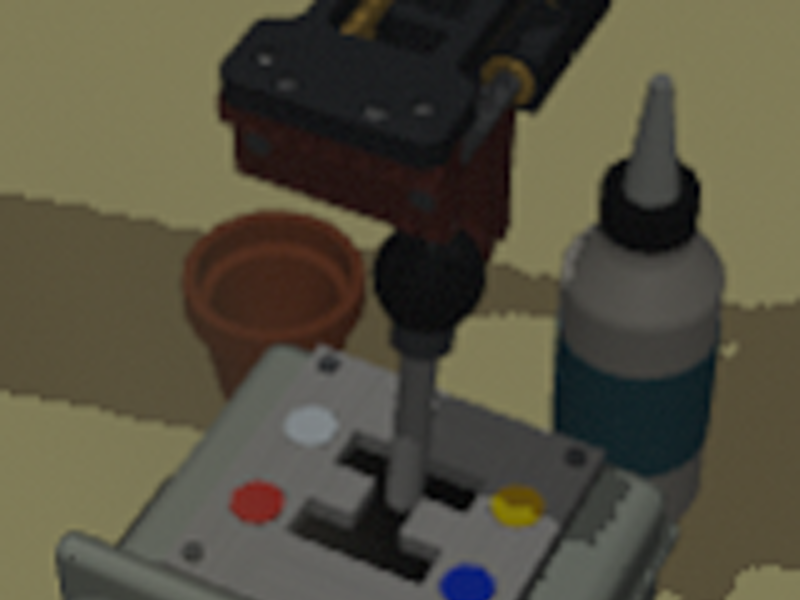

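Knob now at (430,281), moving into the passage at 3.4 N. Continuing.

{"name": "carry_out", "arguments": {
  "plan": [
    {"claw":0,"tx":0,"ty":0,"tz":0.005,"twist":0},
    {"claw":0,"tx":0,"ty":0,"tz":0.005,"twist":0},
    {"claw":0,"tx":0,"ty":0,"tz":0.005,"twist":0},
    {"claw":0,"tx":0,"ty":0,"tz":0.005,"twist":0},
    {"claw":0,"tx":0,"ty":0,"tz":0,"twist":0}
  ]
}}

```text
t: 7.0
ee_pos: [0.5441, -0.0113, 0.2122]
ee_rot: [-0.434, -0.558, -0.434, 0.559]
force: [0.4, 0.9, 1.2]
finger_gap: 0.006
```

```bash
python3 st.py .001 -.005 .213; python3 knob.py 430 281; python3 look.py a6
```

```text
t 7.0 pos [ 0.5441 -0.0113  0.2122] mach [-0.0002  0.0344] F mach 0.19 0.99 1.23 gap 0.006114534435682558
tool y hd -14.23 tilt -0.9999990476012919
tool shift [-0.0007  0.0014  0.0393]
knob x,y,z,throw,cross [ 0.0015  0.0264  0.2207  0.0096 -0.1709]
```

View pics/a6.png

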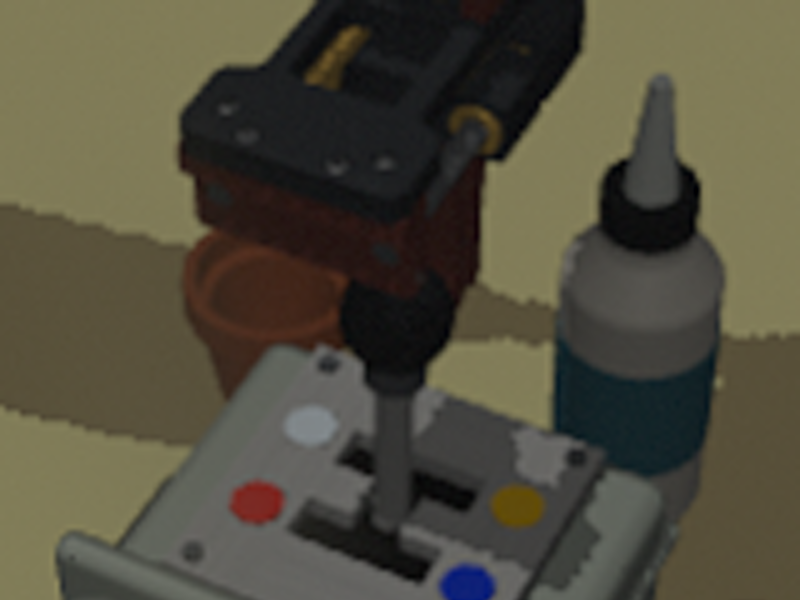

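```bash
python3 knob.py 396 317
```

```text
knob x,y,z,throw,cross [-1.000e-04  6.500e-03  2.229e-01 -4.000e-04 -4.210e-02]
```

{"name": "carry_out", "arguments": {
  "plan": [
    {"claw":0,"tx":0,"ty":0,"tz":0.005,"twist":0},
    {"claw":0,"tx":0,"ty":0,"tz":0.005,"twist":0},
    {"claw":0,"tx":0,"ty":0,"tz":0.005,"twist":0},
    {"claw":0,"tx":0,"ty":0,"tz":0.005,"twist":0},
    {"claw":0,"tx":0,"ty":0,"tz":0,"twist":0}
  ]
}}

```text
t: 7.68
ee_pos: [0.5393, -0.0306, 0.2124]
ee_rot: [-0.434, -0.558, -0.434, 0.558]
force: [0.5, 0.3, 0.1]
finger_gap: 0.004
```

```bash
python3 st.py -.001 -.005 .213;python3 look.py a7
```

```text
t 7.675 pos [ 0.5393 -0.0306  0.2124] mach [-0.0002  0.0145] F mach 0.47 0.4 0.12 gap 0.0035807967017684396
tool y hd -14.21 tilt -0.9999994493893674
tool shift [-0.0006 -0.0007  0.0195]
```

View pics/a7.png

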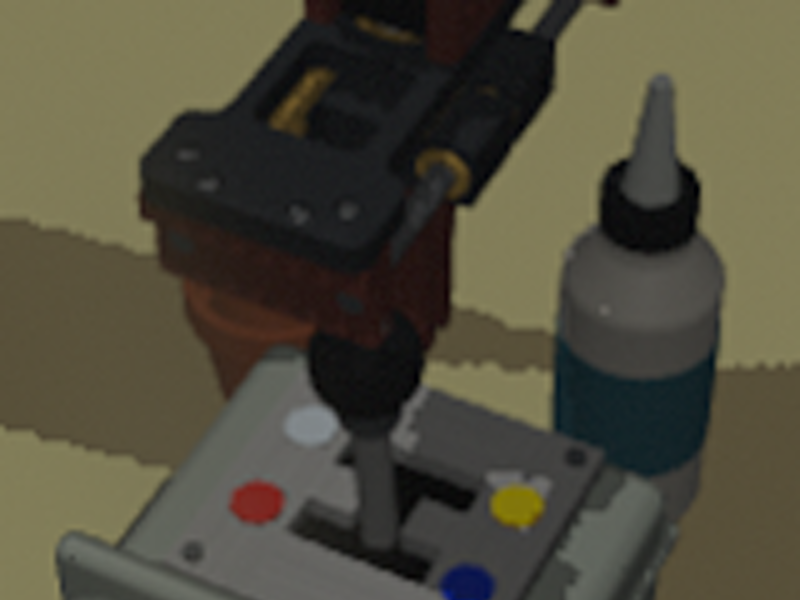

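```bash
python3 knob.py 365 364
```

```text
knob x,y,z,throw,cross [ 1.000e-04 -1.400e-02  2.224e-01  9.000e-04  9.050e-02]
```

{"name": "carry_out", "arguments": {
  "plan": [
    {"claw":0,"tx":0,"ty":0,"tz":0.004,"twist":0},
    {"claw":0,"tx":0,"ty":0,"tz":0.004,"twist":0},
    {"claw":0,"tx":0,"ty":0,"tz":0.004,"twist":0},
    {"claw":0,"tx":0,"ty":0,"tz":0.003,"twist":0},
    {"claw":0,"tx":0,"ty":0,"tz":0,"twist":0}
  ]
}}

```text
t: 8.35
ee_pos: [0.5356, -0.0448, 0.2122]
ee_rot: [-0.434, -0.558, -0.434, 0.558]
force: [0.9, 1.3, -1.0]
finger_gap: 0.006
```

```bash
python3 st.py -.001 -.005 .213;python3 look.py a8
```

```text
t 8.35 pos [ 0.5356 -0.0448  0.2122] mach [-0.0003 -0.0002] F mach 0.57 1.49 -0.98 gap 0.0060131977556282835
tool y hd -14.19 tilt -0.9999995567318234
tool shift [-0.0008 -0.0007  0.0048]
```

View pics/a8.png

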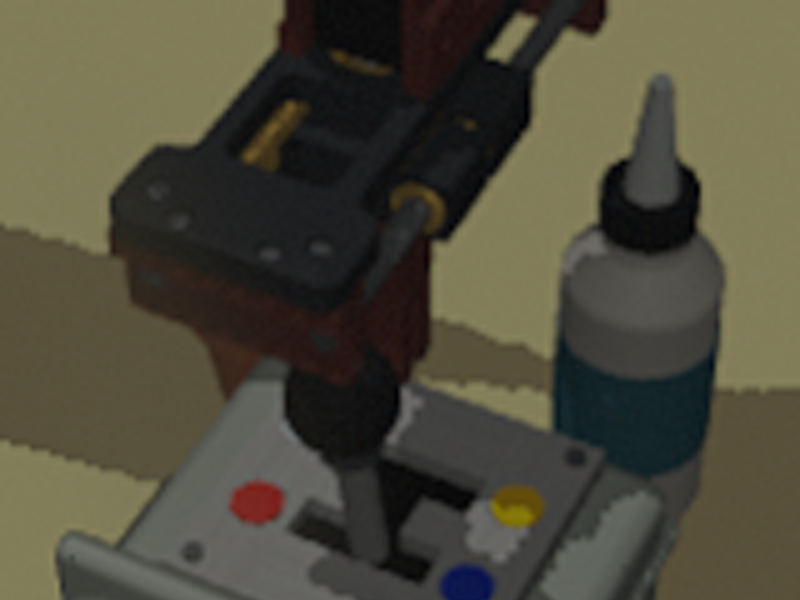

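```bash
python3 knob.py 342 403
```

```text
knob x,y,z,throw,cross [ 0.0003 -0.0289  0.2203  0.0017  0.1873]
```

{"name": "carry_out", "arguments": {
  "plan": [
    {"claw":0,"tx":0,"ty":0,"tz":0.002,"twist":0},
    {"claw":0,"tx":0,"ty":0,"tz":0.002,"twist":0},
    {"claw":0,"tx":0,"ty":0,"tz":0.001,"twist":0},
    {"claw":0,"tx":0,"ty":0,"tz":0,"twist":0}
  ]
}}

```text
t: 8.9
ee_pos: [0.5346, -0.0493, 0.2126]
ee_rot: [-0.435, -0.558, -0.435, 0.558]
force: [0.4, 2.4, -1.8]
finger_gap: 0.004
```

```bash
python3 st.py -.001 -.005 .213;python3 look.py a9
```

```text
t 8.9 pos [ 0.5346 -0.0493  0.2126] mach [-0.0003 -0.0048] F mach -0.15 2.47 -1.82 gap 0.004363154415524984
tool y hd -14.17 tilt -0.9999999891570281
tool shift [-0.0004 -0.0007  0.0002]
```

View pics/a9.png

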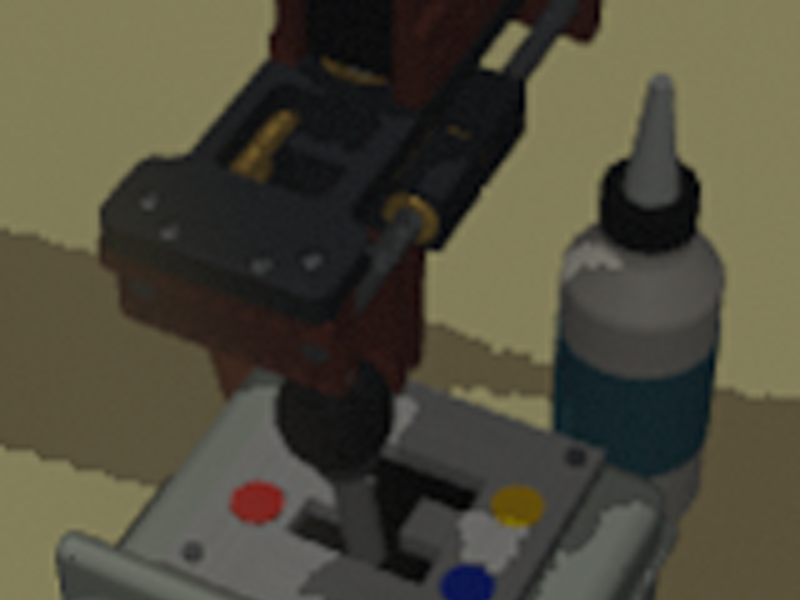

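```bash
python3 knob.py 334 418;python3 knob.py 335 416
```

```text
knob x,y,z,throw,cross [ 0.0004 -0.0341  0.2192  0.0026  0.2221]
knob x,y,z,throw,cross [ 0.0004 -0.0335  0.2193  0.0024  0.2176]
```

{"name": "carry_out", "arguments": {
  "plan": [
    {"claw":0,"tx":0,"ty":0,"tz":0.0012,"twist":0},
    {"claw":0,"tx":0,"ty":0,"tz":0,"twist":0}
  ]
}}

```text
t: 9.2
ee_pos: [0.5343, -0.0504, 0.2126]
ee_rot: [-0.435, -0.558, -0.435, 0.558]
force: [1.5, 3.0, -1.5]
finger_gap: 0.008
```

```bash
python3 st.py -.001 .02 .213
```

```text
t 9.2 pos [ 0.5343 -0.0504  0.2126] mach [-0.0002 -0.006 ] F mach 0.68 3.31 -1.53 gap 0.00789160559054507
tool y hd -14.16 tilt -0.9999999981736283
tool shift [-0.0004 -0.0009 -0.026 ]
```

Cross is about 0.225 at 3.3 N. Now going round to the near side of the knob.

{"name": "carry_out", "arguments": {
  "plan": [
    {"claw":0,"tx":0,"ty":0,"tz":-0.02,"twist":0},
    {"claw":0,"tx":0,"ty":-0.022,"tz":-0.004,"twist":0},
    {"claw":0,"tx":0,"ty":-0.023,"tz":0,"twist":0},
    {"claw":0,"tx":0,"ty":0,"tz":0,"twist":0}
  ]
}}

```text
t: 9.7
ee_pos: [0.4965, -0.0153, 0.2138]
ee_rot: [0.435, 0.558, 0.434, -0.557]
force: [0.3, -0.1, 0.5]
finger_gap: 0.004
```

{"name": "carry_out", "arguments": {
  "plan": [
    {"claw":0,"tx":0,"ty":0,"tz":0.026,"twist":0},
    {"claw":0,"tx":0.003,"ty":0,"tz":0.026,"twist":0},
    {"claw":0,"tx":0,"ty":0,"tz":0,"twist":0}
  ]
}}

```text
t: 10.07
ee_pos: [0.4843, -0.0676, 0.2096]
ee_rot: [-0.434, -0.558, -0.434, 0.558]
force: [0.0, -0.0, -0.5]
finger_gap: 0.008
```

```bash
python3 st.py -.026 -.035 .21;python3 look.py b1
```

```text
t 10.075 pos [ 0.4843 -0.0676  0.2096] mach [-0.0447 -0.0347] F mach 0.06 -0.02 -0.54 gap 0.008074617560088947
tool y hd -14.3 tilt -0.9999997958345785
tool shift [-0.0004  0.0187  0.0002]
```

View pics/b1.png

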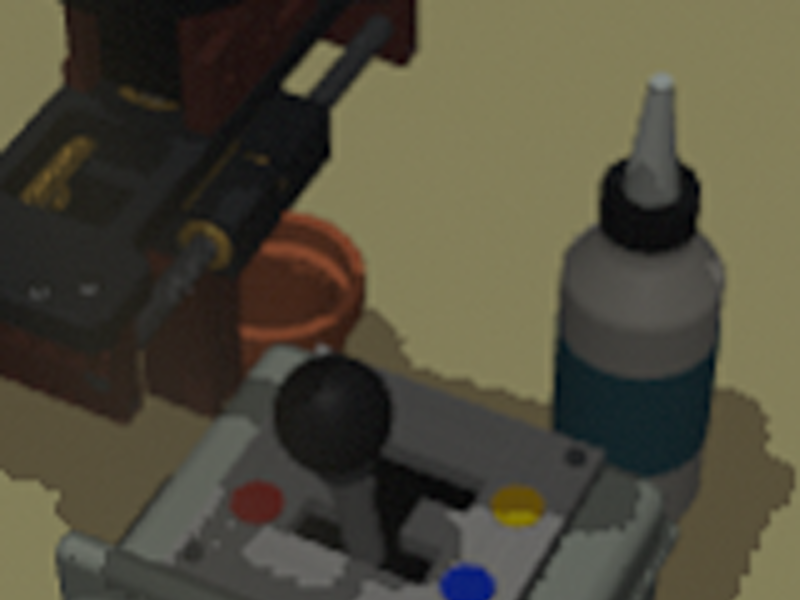

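Knob (333,417) in the right column, finger tip (210,400) on its near side. Pushing far.

{"name": "carry_out", "arguments": {
  "plan": [
    {"claw":0,"tx":0.001,"ty":0.012,"tz":0,"twist":0},
    {"claw":0,"tx":0,"ty":0.006,"tz":0,"twist":0},
    {"claw":0,"tx":0,"ty":0.005,"tz":0,"twist":0},
    {"claw":0,"tx":0,"ty":0.005,"tz":0,"twist":0},
    {"claw":0,"tx":0,"ty":0,"tz":0,"twist":0}
  ]
}}

```text
t: 10.75
ee_pos: [0.5113, -0.0732, 0.2086]
ee_rot: [0.435, 0.558, 0.435, -0.558]
force: [-1.8, 1.5, 2.2]
finger_gap: 0.003
```

```bash
python3 st.py .01 -.035 .21;python3 look.py b2
```

```text
t 10.75 pos [ 0.5113 -0.0732  0.2086] mach [-0.0171 -0.0336] F mach -2.13 0.97 2.15 gap 0.0027008553110446083
tool y hd -14.14 tilt -0.9999999712010039
tool shift [-0.0014  0.0271  0.0013]
```

View pics/b2.png

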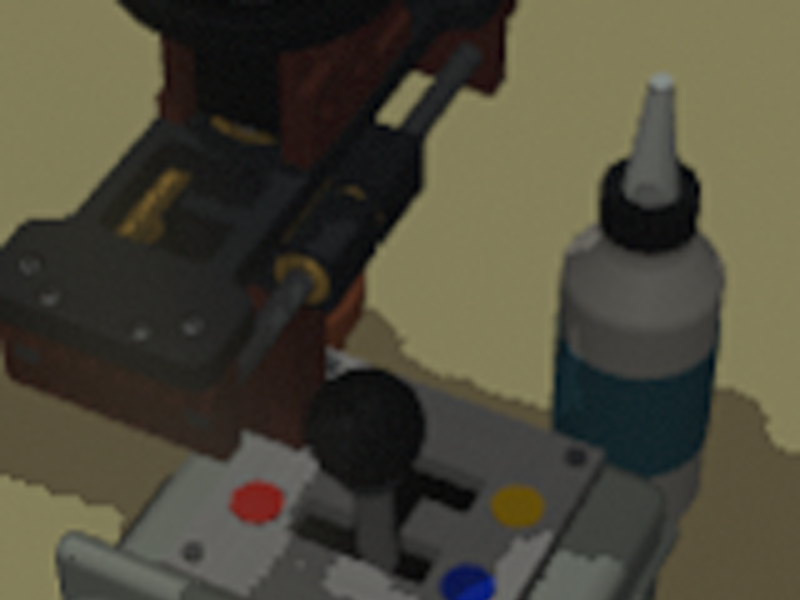

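Knob moved to (366,430) and is entering the blue slot. Continuing.

{"name": "carry_out", "arguments": {
  "plan": [
    {"claw":0,"tx":0,"ty":0.005,"tz":0.001,"twist":0},
    {"claw":0,"tx":0,"ty":0.005,"tz":0,"twist":0},
    {"claw":0,"tx":0,"ty":0.005,"tz":0,"twist":0},
    {"claw":0,"tx":0,"ty":0.005,"tz":0,"twist":0},
    {"claw":0,"tx":0,"ty":0,"tz":0,"twist":0}
  ]
}}

```text
t: 11.42
ee_pos: [0.5304, -0.0794, 0.2081]
ee_rot: [-0.434, -0.558, -0.435, 0.558]
force: [-2.0, 1.8, -1.6]
finger_gap: 0.006
```

```bash
python3 st.py .01 -.035 .21;python3 look.py b3
```

```text
t 11.425 pos [ 0.5304 -0.0794  0.2081] mach [ 0.0029 -0.035 ] F mach -2.42 1.24 -1.55 gap 0.005563244185323594
tool y hd -14.17 tilt -0.9999997490383329
tool shift [-0.0019  0.0071 -0.0001]
```

View pics/b3.png

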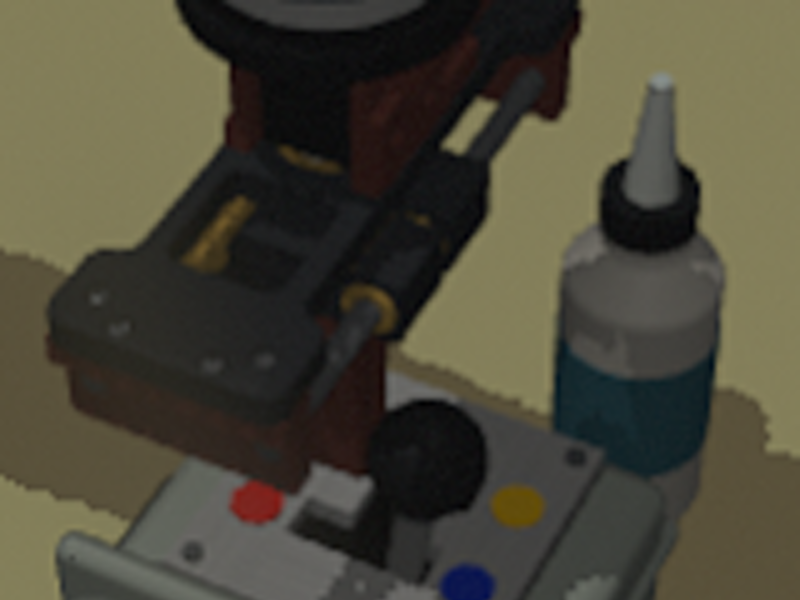

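```bash
python3 knob.py 428 459
```

```text
knob x,y,z,throw,cross [ 0.0302 -0.0338  0.2162  0.2007  0.2241]
```

{"name": "carry_out", "arguments": {
  "plan": [
    {"claw":0,"tx":0,"ty":0.003,"tz":0,"twist":0},
    {"claw":0,"tx":0,"ty":0.002,"tz":0,"twist":0},
    {"claw":0,"tx":0,"ty":0,"tz":0,"twist":0}
  ]
}}

```text
t: 11.85
ee_pos: [0.5347, -0.0807, 0.2081]
ee_rot: [-0.434, -0.557, -0.435, 0.558]
force: [-3.3, 0.7, -3.3]
finger_gap: 0.005
```

```bash
python3 st.py .01 -.035 .21
```

```text
t 11.85 pos [ 0.5347 -0.0807  0.2081] mach [ 0.0074 -0.0352] F mach -3.39 -0.12 -3.27 gap 0.0054715772550246655
tool y hd -14.18 tilt -0.9999989609934177
tool shift [-0.0019  0.0026 -0.0002]
```

{"name": "carry_out", "arguments": {
  "plan": [
    {"claw":0,"tx":0,"ty":0.001,"tz":0,"twist":0},
    {"claw":0,"tx":0,"ty":0.001,"tz":0,"twist":0},
    {"claw":0,"tx":0,"ty":0,"tz":0,"twist":0}
  ]
}}

```text
t: 12.22
ee_pos: [0.5358, -0.0808, 0.2081]
ee_rot: [-0.434, -0.557, -0.435, 0.559]
force: [-7.3, 2.4, -3.5]
finger_gap: 0.005
```

```bash
python3 st.py .01 -.035 .21;python3 look.py b4
```

```text
t 12.225 pos [ 0.5358 -0.0808  0.2081] mach [ 0.0085 -0.0351] F mach -7.66 0.58 -3.5 gap 0.005087920031700344
tool y hd -14.16 tilt -0.9999938798519895
tool shift [-0.0019  0.0015 -0.0001]
```

View pics/b4.png

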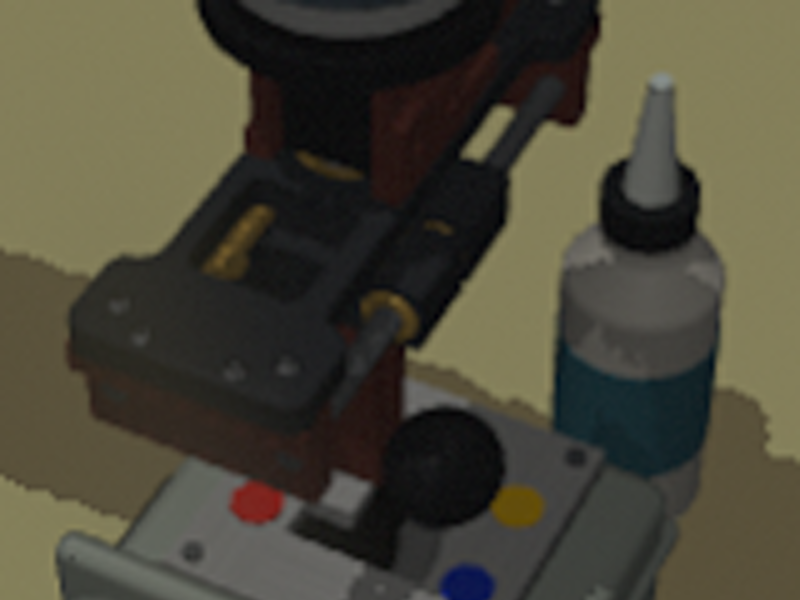

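Force stepped to 7.7 N, so the lever has met the slot's end. Knob at (444,467). Backing off and retreating upward.

```bash
python3 knob.py 444 467
```

```text
knob x,y,z,throw,cross [ 0.0351 -0.0336  0.2152  0.2343  0.2247]
```

{"name": "carry_out", "arguments": {
  "plan": [
    {"claw":0,"tx":0,"ty":-0.015,"tz":0,"twist":0},
    {"claw":0,"tx":0,"ty":-0.03,"tz":0,"twist":0},
    {"claw":0,"tx":-0.05,"ty":-0.03,"tz":0,"twist":0},
    {"claw":0,"tx":-0.05,"ty":-0.03,"tz":0.02,"twist":0},
    {"claw":0,"tx":0,"ty":-0.03,"tz":0.03,"twist":0}
  ]
}}

```text
t: 12.9
ee_pos: [0.3945, -0.0969, 0.3147]
ee_rot: [0.439, 0.56, 0.431, -0.555]
force: [0.4, -1.2, -0.4]
finger_gap: 0.006
```

{"name": "carry_out", "arguments": {
  "plan": [
    {"claw":0,"tx":0,"ty":0,"tz":0.05,"twist":0},
    {"claw":0,"tx":0,"ty":0,"tz":0.05,"twist":0},
    {"claw":0,"tx":0,"ty":0,"tz":0.05,"twist":0},
    {"claw":0,"tx":0,"ty":0,"tz":0.05,"twist":0},
    {"claw":0,"tx":0,"ty":0,"tz":0,"twist":0}
  ]
}}

```text
t: 13.52
ee_pos: [0.3442, -0.2934, 0.3089]
ee_rot: [-0.434, -0.559, -0.432, 0.559]
force: [0.1, 0.9, 0.1]
finger_gap: 0.009
```

```bash
python3 st.py;python3 look.py c1
python3 - <<'E'
from h import *
p,d=r.snapshot("top");cv2.imwrite("pics/c2.png",p[:,:,::-1])
E
```

```text
t 13.525 pos [ 0.3442 -0.2934  0.3089] mach [-0.1263 -0.2875] F mach -0.17 0.9 0.07 gap 0.008812589443935457
tool y hd -14.46 tilt -0.9999970037130265
```

View pics/c1.png

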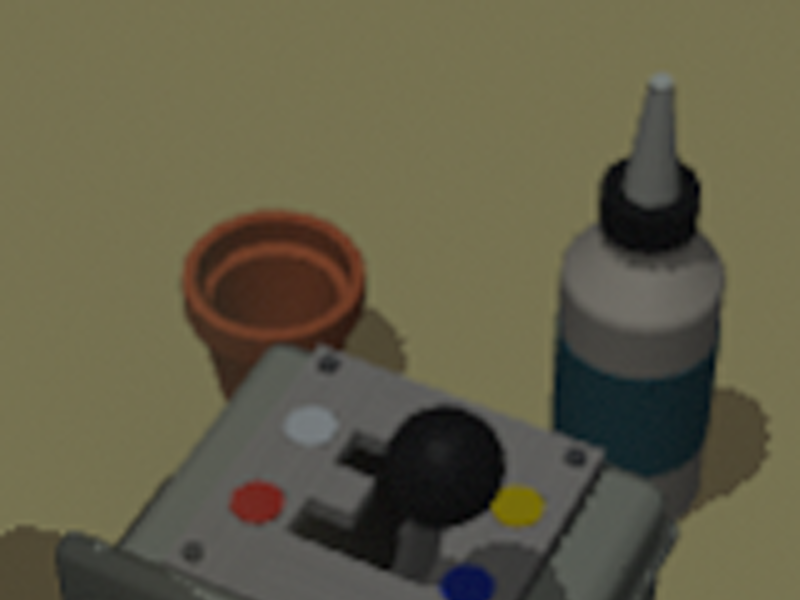

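View pics/c2.png

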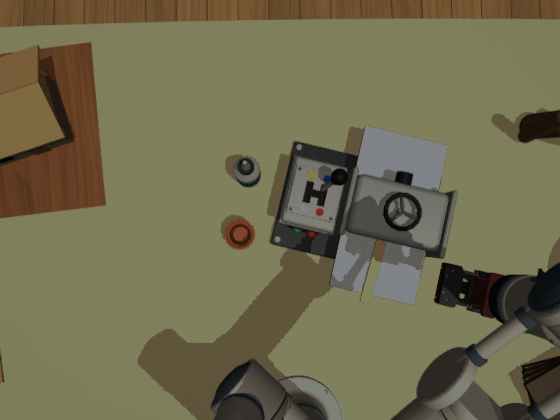

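Run:
```python
from h import *
from knob import knob
p=cv2.imread("pics/c2.png")[150:210,295:375]
cv2.imwrite("pics/c3.png",cv2.resize(p,None,fx=10,fy=10,interpolation=cv2.INTER_CUBIC))
CT=np.array([.5337,-.0441])
print(knob((339.5,177),"top",CT),knob((300,198),"top",CT))
# expected stem at plate at home
```

```text
[ 0.0362 -0.0346  0.2147  0.2422  0.232 ] [-0.0232  0.0343  0.2174 -0.1544 -0.2258]
```

View pics/c3.png

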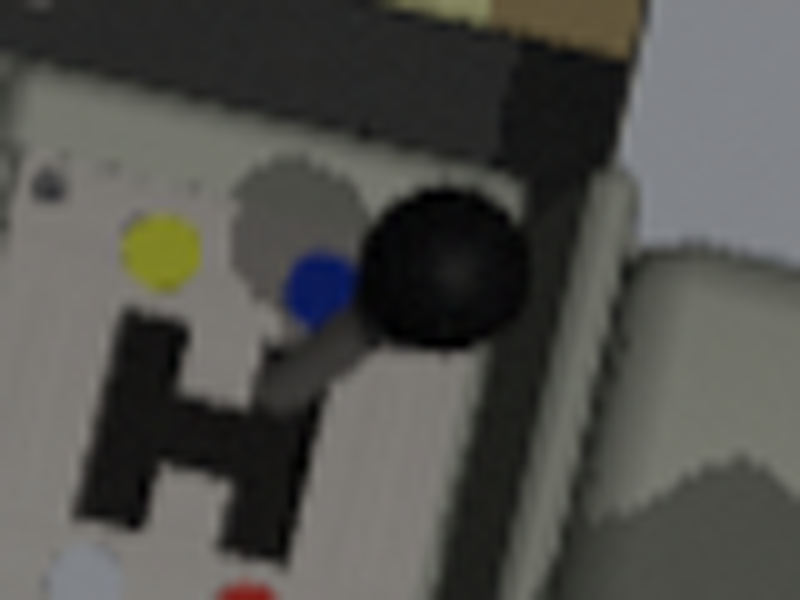

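The top crop shows the knob at (445,268) and the stem at the far end of the blue slot. The top view gives a throw of 0.242, the side view 0.234. Nothing is touching the lever.

```bash
python3 -c "
from rig import r
print(r.job_done())"
```

```text
the job is handed in; nothing more can be done
None
```

The feed lever is home in the blue (far right) slot, and I handed the job in after about 13.6 s of robot time.

- **Moves:** I pushed the knob with the outside of the shut fingers: far along the left column to the cross passage, then right, then far to the slot's end. I used small steps and never took the knob or stem between the fingers.
- **Force:** Pushing took about 1–4 N. At the end of the slot the along-slot force rose to about 7.7 N, which I took as the end wall, and I stopped there.
- **Last checks:** After backing off, the knob sat in the same place as before release. Throw reads 0.234 from the side camera and 0.242 from the top camera, against about 0.24 for home. Cross reads 0.225 from the side and 0.232 from the top, against 0.225. The small differences are within the calibration error.
- **Bystanders:** The glue bottle and clay pot look unmoved in the pictures. I did not measure the pine strip's position, but the hand only passed well above it.
- **Hand:** It finished about 0.3 m from the lever, with no contact force.

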